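# Set the speed of a flat-lap polisher under its splash guard

### The arm

A 6-joint arm with a two-finger parallel gripper is mounted at the origin on a cart in front of the work surface, level with it; the furniture and walls round the work are solid. World frame = base frame: x ahead of the robot, y to its left, z up, the work surface at z = 0. Lengths are in m, angles in rad, forces in N, time in s.
With the tool pointing down it reaches from about 0.3 to 0.95 m from the base axis. Payload 3.1 kg.
Tool frame: the origin (TCP) lies between the finger pads; the fingertips stand 22 mm ahead of it and the grasp point (between the pads) lies 3 mm ahead of it; z points along the fingers, y is the line along which they close (so a half turn about z gives the same grasp; the last joint's range is limited). The gripper opens to 85 mm and grips with 20 to 120 N. Pads are 22 mm wide; open, the fingers measure 114 mm over their backs; the gripper's body (76 mm by 85 mm) begins 54 mm behind the grasp point. The pads swing forward as they close: fully open they stand 13 mm farther back than shut.
Start: joints at [-1.401, 0.308, 1.634, -0, 1.2, -0.07], TCP at [0.148, -0.607, 0.217] pointing down, gripper open.
Joint ranges: [-3.06, 3.06], [-0.79, 1.96], [0.05, 2.63], [-1.19, 4.34], [0.05, 2.64], [-2.94, 2.94]. Speed limits (rad/s): [2.79, 2.79, 3.14, 3.14, 3.14, 3.14].

### API

Orientations are given as a 3x3 rotation matrix whose columns are the frame's x, y, z axes.
In Python, from rig import bot, vision gives the robot as it stands.
- The arm moves only by the tool send_rows, never from a script. Its argument "increments" is one flat list of numbers, 5 for each row, row after row: the shift along the tool's x, y, z in cm, then the turn about the tool's z in rad, then the opening, from 0 (shut) to 1 (fully open). A call has 1 to 12 rows; each row shifts and turns the commanded pose from where the row before left it, along the tool's axes as they then stand; what a row does not reach is not made up. A row lasts 1/8 s, in which the tool goes at most 62.5 mm and 10.7 degrees, less where a joint would pass 70% of its speed; a pose out of reach is approached as far as the arm can. A call is refused whole if a number of a shift passes 6.25 or a number of a turn 0.188, either way. A call with a gripper value outside its range is refused whole. The fingers move at their own pace and stop on an object; "grip_force" is the grip in N (left out, the last holds). Time passes only in rows, so rows that do not move let the fingers close. It gives the time, the measured TCP pose, the force, the opening and the grip force at its end, in the units of the state.
- bot.read_state(): the state, without advancing time (a new reading comes with each control period).
- vision.get_image(name): name is "scene" or "top"; returns the picture (480x640x3 uint8, blue, green, red); there is no depth.
- vision.calibration(name): a dict with "fx", "fy", "cx", "cy" (pixels), "camera_from_world" (4x4, takes a point from world to camera coordinates). Camera axes: x right, y up, looking along -z (the intrinsics and any distortion apply to the point x, -y, -z); pixel columns grow to the right and rows downward; lengths in m; the calibration is good to about 2 mm. A picture is of the moment at which its call begins. calibration takes no time and is no camera call.
- bot.job_done(): hands the job in; it is judged then, once.
Trained networks look in the newest picture that a camera, given by its name, has taken for a name from the list of things; names that differ only in an ending like _2 or _b are one class to them, and where a whole thing is asked for, a point or a joint stands for the part that bears it (a point fixed in the world has none). Each returns a list of dicts, best first, with "p" (0 to 1); they miss things now and then, are a little off and sometimes report something else, mostly with a low value. They report only what shows in the picture. A call takes as long as a camera call.
- vision.cut_out(camera, target): "mask" (480x640 bool, what is visible of it) and "bbox" ([centre column, centre row, width, height] in pixels, round what is visible of it).
The state is a dict: "time": time; "qpos": joint angles; "joint_velocities": joint speeds; "tau": joint torques, N m; "position": TCP position; "ee_rot": TCP orientation; "force": force on the tool from outside, world axes, zero at the start; "ft_torque": the same for the moment, N m; "gripper_width": finger opening in m; "grasp_force": force on a finger pad.
Only numpy, scipy, OpenCV 4.12 (cv2) and the standard library are available. Lean on these libraries where they do the work, as an engineer would, in place of code of your own. Each camera call takes 0.05 s, during which the arm holds its last target. There are 200 camera calls.

### The job

Set the polisher's speed: swing the clear splash guard over the speed knob up and over to the left until its prop lever catches and the guard stays open by itself, then turn the knob until its pointer lines up with the setting flag on the dial. When the knob is set, press the prop lever's thumb pad down so that the guard springs shut again, and leave the loose things round the machine where they are.

Things in the scene. Friction and masses are not known exactly. Their poses are not given: they have to be found in the camera images.
- polisher: flat-lap stone polisher, fixed: grey housing 250 (x) x 410 (y) mm, deck 100 mm high. Origin on the table under its centre, x to its back, y to its left, z up; positions (x, y, z) below are in this frame, mm. Left: splash bowl, centre (0, 100), radius 100, rim 138 high; behind it a drip tank, 292 high, at (76, 172). Right: dial with the speed knob, centre (-10, -100), under the clear guard.
- guard (a joint): angle of the clear splash guard, a floorless box over the dial, 104 (x) x 130 (y) x 50 high, hinged on its left. 0 = shut; grows as its right edge swings up and over to the left (right-hand turn about the machine's -x axis). A spring shuts it (1 to 2 N at the bail bar) if it is let go early. By 2.32 rad the prop's toe drops in and the guard, let go, leans on it at about 2.28; end stop 2.60.
- guard_hinge (a point): middle of the guard's hinge axis, at (-10, -20, 126); the axis runs along the machine's x.
- guard_bail (a point): middle of the guard's bail handle: round bar 8 mm thick along x, 64 mm clear between its end posts, 31 mm clear of the guard's right wall. Shut, at (-10, -185, 136), 36 mm above the deck. It swings on a 165 mm arc about the hinge. Hook it from the right with a closed finger tilted to point under it, or pinch it from above.
- knob (a joint): angle of the speed knob, growing clockwise seen from above, 0 to 4.71 rad. The pointer's direction, from the machine's +x towards +y, is 135 degrees minus this angle (at 0 it points to the near left). Friction 0.05 N m; it stays where it is left.
- knob_tip (a point): tip of the knob's pointer, 34 mm from the knob's axis, 125 mm above the table.
- knob_top (a point): on the knob's axis at its top, (-10, -100, 142). The knob has a round skirt of radius 30, top at z = 113, and on it an upright pointer bar 14 wide, z = 113 to 142, reaching 34 mm from the axis towards the pointer (tapering over the last 12 mm) and 31 mm the other way; push or grip the bar.
- flag_tip (a point): the point where the pointer's tip has to be (34 mm from the knob's axis, 125 mm above the table): just inside the setting flag, a small metal tab clamped fast on the dial's rim, 109 mm high at most. The flag differs from job to job and lies clockwise of the pointer at the start.
- prop (a joint): angle of the sprung prop lever along the front of the guard: 0 = at rest, grows as its thumb pad is pressed down, end stop 0.28 rad. 0.20 rad frees the guard that leans on it, which then shuts within a second. Pressing takes about 5 N; let go, the lever springs back.
- prop_pad (a point): centre of the top of the thumb pad, a plate 40 (x) x 30 (y) mm, at (-105, -140, 166) at rest, level; it sinks by 13 mm at 0.20 rad and 18 mm at the stop. The lever's pivot lies 65 mm further left. The guard's front side is at x = -62, 23 mm from the pad's edge.
- stone_a: blue polished stone point standing right of the machine, about 33 x 145 high; origin under its centre.
- stone_b: ochre polished stone point standing right of the machine, about 27 x 120 high; origin under its centre.
- pt_clearq_01: white polished stone point standing right of the machine, about 43 x 150 high; origin under its centre.
- pt_speck_01: grey speckled stone point standing right of the machine, about 34 x 130 high; origin under its centre.
- caliper: steel caliper lying in front of the machine, 200 x 70 x 16. Origin under its centre.
- notebook: notebook lying at the front right, 148 x 109 x 14. Origin under its centre.
- tape_roll: roll of tape lying at the front left, 103 across, 25 high. Origin under its centre.

How it is judged:
By the outcome, as a careful person would: the job done as asked, in the order asked, and still so for the second after the job is handed in, with the robot touching nothing.
It also fails if it takes over 67 s, if anything falls off the work surface, if the arm or the gripper's body presses on something with over 40 N, if the wrist force passes 120 N, or if a joint passes its speed limit or range.

## Working session

There is one attempt and no reset: what is moved stays moved. The work goes in short steps, Python scripts to look and compute and a tool call to move; the robot and the scene stay as the last step left them, time stands still between calls to the robot, and variables do not carry over. Pictures are saved under pics/ and viewed, at most 10 in all, crops included, and the job is handed in when it is done.

Besides the shell and the picture viewer there is one more tool, called after "Call:" in YAML: its name, and indented under it one key for each argument. send_rows: Moves the arm, as the interface text tells. Its arguments: {"type":"object","properties":{"increments":{"type":"array","items":{"type":"number"}},"grip_force":{"type":"number"}},"required":["increments"]}

```bash
mkdir -p pics; ls; python3 - <<'E'
from rig import bot, vision
import cv2, numpy as np
s=bot.read_state(); print(s['time'],s['position'],np.round(s['ee_rot'],3).tolist(),s['gripper_width'])
for n in("scene","top"):
    im=vision.get_image(n); cv2.imwrite(f'pics/{n}0.png',im); c=vision.calibration(n)
    print(n,{k:(np.round(v,4).tolist()) for k,v in c.items()})
    for t in("polisher","guard","knob","prop","stone_a","pt_clearq_01","pt_speck_01","caliper","notebook","tape_roll","flag_tip","knob_tip","prop_pad"):
        try: print(t,[(np.round(d['bbox']).tolist(),round(d['p'],2)) for d in vision.cut_out(n,t)][:3])
        except Exception as e: print(t,e)
print(bot.read_state()['time'])
E
```

```text
pics
0.0 [ 0.14826281 -0.60627134  0.21594283] [[0.971, 0.237, -0.0], [0.237, -0.971, 0.002], [0.0, -0.002, -1.0]] 0.0853095186735202
scene {'fx': 505.1907, 'fy': 505.1907, 'cx': 308.8525, 'cy': 239.6703, 'camera_from_world': [[0.8957, -0.4442, -0.021, -0.4783], [0.3272, 0.6262, 0.7077, -0.3441], [-0.3013, -0.6407, 0.7062, -1.3861], [0.0, 0.0, 0.0, 1.0]]}
polisher [([309.0, 244.0, 114.0, 170.0], 0.55)]
guard [([304.0, 267.0, 55.0, 52.0], 0.55)]
knob []
prop [([280.0, 269.0, 13.0, 28.0], 0.6)]
stone_a [([357.0, 315.0, 15.0, 38.0], 0.9), ([371.0, 311.0, 10.0, 29.0], 0.79)]
pt_clearq_01 [([400.0, 326.0, 16.0, 38.0], 0.8)]
pt_speck_01 [([383.0, 342.0, 16.0, 28.0], 0.63)]
caliper [([231.0, 266.0, 57.0, 24.0], 0.54)]
notebook [([289.0, 356.0, 62.0, 47.0], 0.69)]
tape_roll [([221.0, 231.0, 33.0, 23.0], 0.77)]
flag_tip []
knob_tip []
prop_pad [([282.0, 267.0, 14.0, 34.0], 0.69)]
top {'fx': 571.8685, 'fy': 571.8685, 'cx': 326.8429, 'cy': 242.7857, 'camera_from_world': [[0.0209, -0.9998, 0.0073, 0.078], [0.9897, 0.0217, 0.1416, -0.5757], [-0.1417, 0.0042, 0.9899, -1.6085], [0.0, 0.0, 0.0, 1.0]]}
polisher [([327.0, 243.0, 160.0, 123.0], 0.89)]
guard [([362.0, 255.0, 72.0, 48.0], 0.78)]
knob []
prop [([352.0, 285.0, 49.0, 34.0], 0.87)]
stone_a [([420.0, 236.0, 12.0, 16.0], 0.52), ([416.0, 220.0, 13.0, 13.0], 0.52)]
pt_clearq_01 [([451.0, 209.0, 26.0, 26.0], 0.59)]
pt_speck_01 [([457.0, 228.0, 17.0, 16.0], 0.49)]
caliper [([279.0, 317.0, 22.0, 66.0], 0.88)]
notebook [([415.0, 310.0, 43.0, 51.0], 0.58)]
tape_roll [([224.0, 308.0, 40.0, 39.0], 0.82), ([450.0, 209.0, 26.0, 22.0], 0.44)]
flag_tip [([416.0, 311.0, 45.0, 54.0], 0.55), ([450.0, 209.0, 26.0, 21.0], 0.3)]
knob_tip []
prop_pad [([352.0, 286.0, 46.0, 29.0], 0.59)]
1.4
```

View pics/scene0.png

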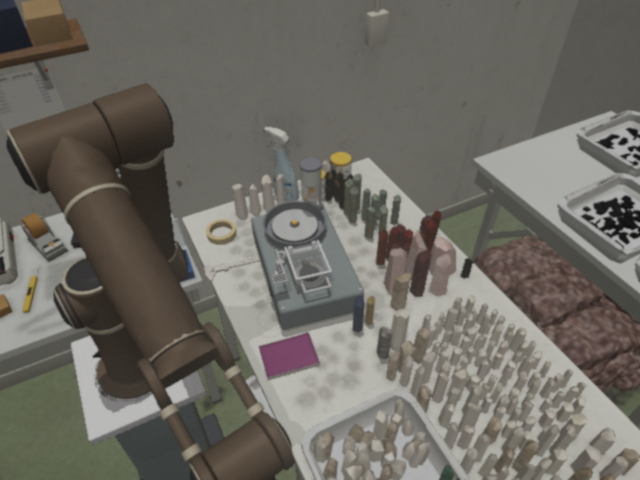

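View pics/top0.png

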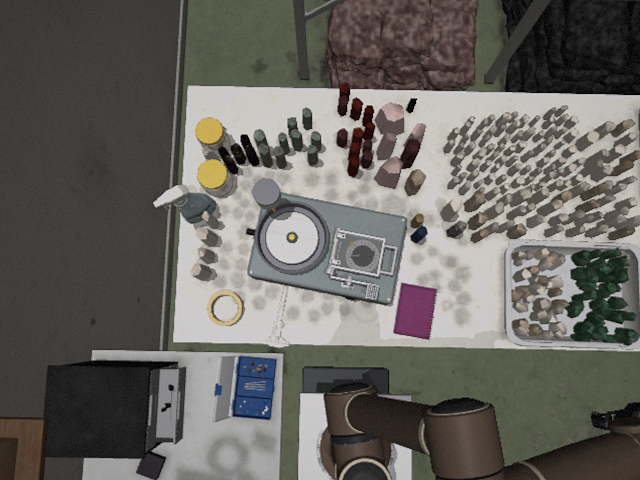

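The scene and top views show the polisher near top pixel (327,243), turned slightly. The guard is at (362,255), the pad at about (372,291), and the blue and ochre stones at (418,228), close to the right of the bail bar. Next I'll zoom in.

```bash
python3 - <<'E'
import cv2
a=cv2.imread('pics/top0.png')[170:320,235:435]; cv2.imwrite('pics/top0c.png',cv2.resize(a,None,fx=4,fy=4,interpolation=cv2.INTER_CUBIC))
a=cv2.imread('pics/scene0.png')[190:340,235:435]; cv2.imwrite('pics/scene0c.png',cv2.resize(a,None,fx=4,fy=4,interpolation=cv2.INTER_CUBIC))
E
```

```text
(no output)
```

View pics/top0c.png

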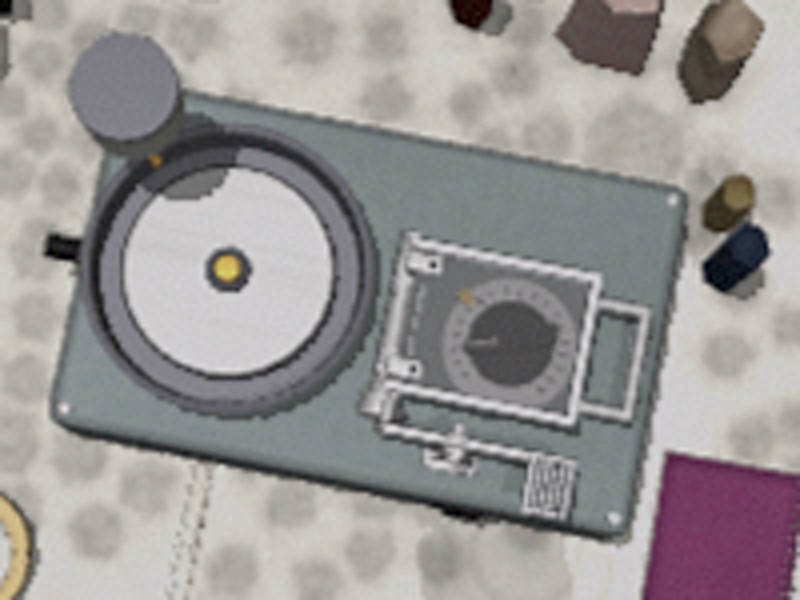

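View pics/scene0c.png

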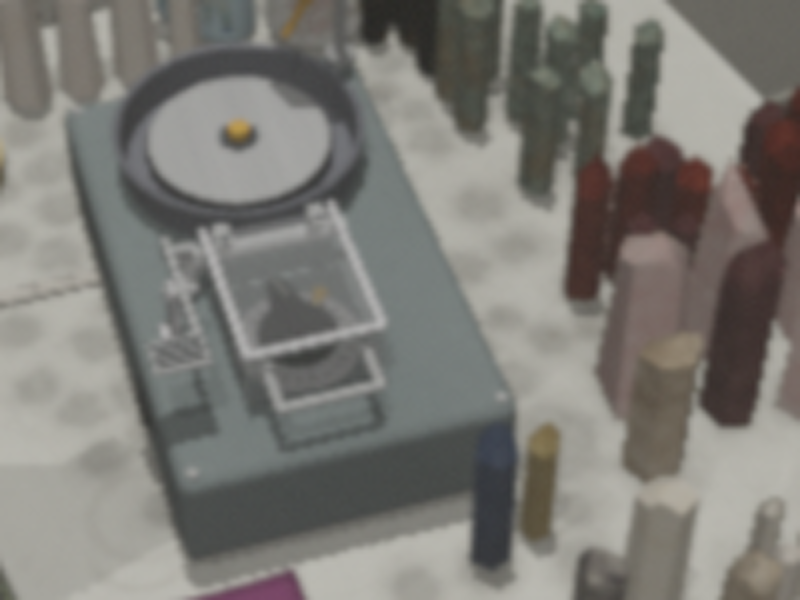

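Top crop: bail bar centre (638,363), pad (549,486), bowl centre (229,271), knob (512,343) with its pointer to the left, orange flag at (466,296). Scene crop: bail centre (330,395), pad (182,352), bowl centre (240,130). I'll fit the machine pose to these.

```bash
cat > h.py <<'E'
import numpy as np, json
from rig import bot, vision
from scipy.optimize import least_squares
C={n:vision.calibration(n) for n in("scene","top")}
def proj(n,P):
    c=C[n]; M=np.array(c["camera_from_world"]); p=M[:3,:3]@np.asarray(P)+M[:3,3]
    return np.array([c["cx"]+c["fx"]*p[0]/-p[2], c["cy"]-c["fy"]*p[1]/-p[2]])
def ray(n,uv,z):
    c=C[n]; M=np.array(c["camera_from_world"]); R=M[:3,:3]; o=-R.T@M[:3,3]
    d=R.T@np.array([(uv[0]-c["cx"])/c["fx"],-(uv[1]-c["cy"])/c["fy"],-1]); return o+d*(z-o[2])/d[2]
def m2w(q,p):
    c,s=np.cos(q[2]),np.sin(q[2]); x,y,z=np.array(p)/1000; return np.array([q[0]+c*x-s*y,q[1]+s*x+c*y,z])
def w2m(q,P):
    c,s=np.cos(q[2]),np.sin(q[2]); x,y=P[0]-q[0],P[1]-q[1]; return np.array([c*x+s*y,-s*x+c*y,P[2]])*1000
E
python3 - <<'E'
from h import *
O={"top":(235,170),"scene":(235,190)}
full=lambda n,c:np.array(c)/4-.375+np.array(O[n])
obs=[("top",(-10,-185,136),(638,363)),("top",(-105,-140,166),(549,486)),("top",(0,100,138),(229,271)),("top",(76,172,292),(125,90)),
("top",(125,-205,100),(688,188)),("top",(-125,-205,100),(627,541)),("top",(-125,205,100),(50,427)),
("scene",(-10,-185,136),(330,395)),("scene",(-105,-140,166),(182,352)),("scene",(0,100,138),(240,130)),("scene",(-125,-205,100),(185,492)),("scene",(125,-205,100),(514,408))]
f=lambda q:np.concatenate([proj(n,m2w(q,p))-full(n,c) for n,p,c in obs])
r=least_squares(f,[.6,0,-.2],loss='soft_l1'); q=r.x; print(q)
for o,e in zip(obs,f(q).reshape(-1,2)): print(o[0],o[1],np.round(e,2))
json.dump(q.tolist(),open('q.json','w'))
for nm,c,z in(("flag",(466,296),.105),("line in",(496,342),.142),("line out",(470,344),.142),("knob",(512,343),.120)):
    m=w2m(q,ray("top",full("top",c),z)); d=m[:2]-[-10,-100]; print(nm,np.round(m),np.hypot(*d),np.degrees(np.arctan2(d[1],d[0])))
print([np.round(w2m(q,ray("top",full("top",c),.1)),0)for c in((735,250),(735,200))])
for n in("top","scene"):
    print(n,np.round((proj(n,m2w(q,(-10,-100,142)))-O[n]+.375)*4))
print("knob,bail,pad",[np.round(m2w(q,p),4) for p in((-10,-100,142),(-10,-185,136),(-105,-140,166),(-10,-20,126))])
E
```

```text
[ 0.55727844  0.08880362 -0.16893959]
top (-10, -185, 136) [-0.16 -0.06]
top (-105, -140, 166) [ 0.45 -0.06]
top (0, 100, 138) [-0.53 -0.52]
top (76, 172, 292) [-0.43 -0.08]
top (125, -205, 100) [ 1.08 -0.59]
top (-125, -205, 100) [ 0.92 -0.74]
top (-125, 205, 100) [-1.39 -0.52]
scene (-10, -185, 136) [-0.23  1.03]
scene (-105, -140, 166) [-1.5   0.78]
scene (0, 100, 138) [-1.84 -1.2 ]
scene (-125, -205, 100) [-1.95  0.59]
scene (125, -205, 100) [ 1.72 -0.12]
flag [ 17. -64. 105.] 45.65903595674794 53.04672959184871
line in [-15. -88. 142.] 12.749225992994772 113.14031724568903
line out [-20. -71. 142.] 30.28346777231729 108.62310322286064
knob [ -11. -100.  120.] 0.7324736843604658 -178.69159956815236
[array([  86., -242.,  100.]), array([ 121., -236.,  100.])]
top [514. 338.]
scene [293. 306.]
knob,bail,pad [array([ 0.5306, -0.0081,  0.142 ]), array([ 0.5163, -0.0919,  0.136 ]), array([ 0.4302, -0.0315,  0.166 ]), array([0.5441, 0.0708, 0.126 ])]
```

Call:
send_rows:
  increments: [0,0,-1.5,0.136,0.28,0,0,-1.5,0.136,0.28,0,0,-1.5,0.136,0.28,2,-4.1,0,0,0.28,2,-4.1,0,0,0.28,2,-4.1,0,0,0.28,2,-4.1,0,0,0.28,2,-4.1,0,0,0.28,2,-4.1,0,0,0.28,2,-4.1,0,0,0.28,2,-4.1,0,0,0.28,2,-4.1,0,0,0.28]

```text
time: 2.9
position: [0.3884, -0.2723, 0.2625]
ee_rot: [[0.986, -0.168, 0.001], [-0.168, -0.986, -0.001], [0.001, 0.0, -1.0]]
force: [0.3, 0.5, -0.7]
gripper_width: 0.0243
grasp_force: 0.0
```

```bash
cat > go.py <<'E'
from h import *
import sys
q=json.load(open('q.json'))
def rel(target,yaw_m=None):
    "remaining shift in tool axes (cm) to a machine-frame TCP target, and turn about tool z to machine yaw (deg)"
    s=bot.read_state(); R=np.array(s['ee_rot']); d=R.T@(m2w(q,target)-s['position'])*100
    yaw=np.degrees(np.arctan2(R[1,0],R[0,0])-q[2])
    print('t',round(s['time'],2),'TCP machine',np.round(w2m(q,s['position']),1),'yaw_m',round(yaw,1),'w',round(s['gripper_width'],4),'gf',round(float(s['grasp_force']),1),'F',np.round(s['force'],1),'j6',round(s['qpos'][5],2))
    print('shift cm',np.round(d,2),'turn rad',None if yaw_m is None else round(np.radians(yaw-yaw_m),3))
rel([float(a) for a in sys.argv[1:4]], float(sys.argv[4]) if len(sys.argv)>4 else None)
E
python3 go.py -10 -185 200 0
```

```text
t 2.9 TCP machine [-105.7 -384.3  262.5] yaw_m 0.0 w 0.0243 gf 0.0 F [ 0.3  0.5 -0.7] j6 1.04
shift cm [  9.58 -19.93   6.25] turn rad 0.001
```

Call:
send_rows:
  increments: [1.92,-3.98,1.2,0,0.28,1.92,-3.98,1.2,0,0.28,1.92,-3.98,1.2,0,0.28,1.92,-3.98,1.2,0,0.28,1.92,-3.98,1.2,0,0.28,0,0,0,0,0.28]

```text
time: 3.65
position: [0.516, -0.091, 0.2012]
ee_rot: [[0.987, -0.163, -0.002], [-0.163, -0.987, 0.001], [-0.002, -0.001, -1.0]]
force: [-0.8, -0.8, 0.2]
gripper_width: 0.024
grasp_force: 0.0
```

```bash
python3 - <<'E'
from h import *
import cv2
q=json.load(open('q.json'))
a=vision.get_image("top")[220:310,320:440]; b=vision.get_image("scene")[210:310,240:373]
cv2.imwrite('pics/p1.png',np.vstack([cv2.resize(a,(400,300)),cv2.resize(b,(400,300))]))
E
python3 go.py -10 -185 145 0
```

```text
t 3.75 TCP machine [ -10.7 -186.6  202.1] yaw_m 0.1 w 0.0241 gf 0.0 F [-0.2 -0.6 -0.5] j6 1.48
shift cm [ 0.07 -0.16  5.71] turn rad 0.002
```

View pics/p1.png

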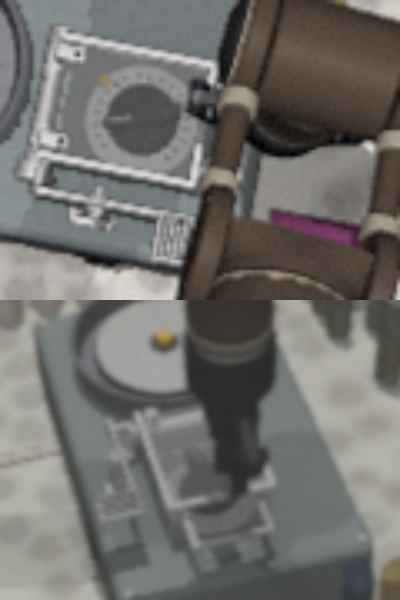

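The gripper hangs above the bail (lower crop: tips at about (235,495), bar at (225,540)). I'll lower it and pinch.

Call:
send_rows:
  increments: [0,-0.1,2,0,0.28,0,0,1.5,0,0.28,0,0,1.2,0,0.28,0,0,1.0,0,0.28,0,0,0,0,0.28]
  grip_force: 30

```text
time: 4.38
position: [0.515, -0.0924, 0.1442]
ee_rot: [[0.986, -0.168, -0.002], [-0.168, -0.986, 0.0], [-0.002, -0.0, -1.0]]
force: [0.4, -0.1, -0.9]
gripper_width: 0.024
grasp_force: 0.0
```

Call:
send_rows:
  increments: [0,0,0,0,0.0,0,0,0,0,0.0,0,0,0,0,0.0,0,0,0,0,0.0]

```text
time: 4.88
position: [0.516, -0.0924, 0.1454]
ee_rot: [[0.986, -0.167, 0.0], [-0.167, -0.986, -0.0], [0.0, 0.0, -1.0]]
force: [0.1, -0.3, -0.6]
gripper_width: 0.0
grasp_force: 0.0
```

```bash
python3 go.py -10 -185 145 0; python3 - <<'E'
import numpy as np
t=np.linspace(0,2.40,25); p=np.radians(176.5)-t
y=-165.3*-np.cos(p)/10; z=165.3*np.sin(p)/10
print(np.round(np.c_[-np.diff(y),-np.diff(z)],2).tolist())
E
```

```text
t 4.88 TCP machine [ -10.3 -185.5  145.4] yaw_m 0.0 w 0.0 gf 0.0 F [ 0.1 -0.3 -0.6] j6 1.48
shift cm [ 0.03 -0.05  0.04] turn rad 0.001
[[-0.18, -1.64], [-0.35, -1.62], [-0.51, -1.57], [-0.66, -1.51], [-0.81, -1.44], [-0.95, -1.35], [-1.08, -1.25], [-1.2, -1.14], [-1.31, -1.01], [-1.4, -0.88], [-1.48, -0.73], [-1.55, -0.58], [-1.6, -0.42], [-1.63, -0.26], [-1.65, -0.1], [-1.65, 0.07], [-1.64, 0.23], [-1.6, 0.39], [-1.56, 0.55], [-1.49, 0.7], [-1.42, 0.85], [-1.33, 0.99], [-1.22, 1.11], [-1.1, 1.23]]
```

```bash
python3 - <<'E'
from h import *
import cv2
q=json.load(open('q.json'))
b=vision.get_image("scene").copy(); a=vision.get_image("top").copy()
def crop(im,n,o,s):
    im=cv2.resize(im[o[1]:o[1]+100,o[0]:o[0]+133],None,fx=s,fy=s,interpolation=cv2.INTER_CUBIC)
    for p,c in(((-42,-185,136),(0,0,255)),((22,-185,136),(0,0,255)),((-10,-185,123),(0,255,0)),((-105,-140,166),(255,0,0)),((-10,-100,142),(255,255,0))):
        u=(proj(n,m2w(q,p))-o+.5)*s; cv2.circle(im,tuple(int(v) for v in u),3,c,-1)
    return im
cv2.imwrite('pics/p2.png',np.hstack([crop(b,"scene",(240,225),4)[:, :532],crop(a,"top",(310,220),2)]) if 0 else crop(b,"scene",(240,225),6))
E
```

```text
(no output)
```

View pics/p2.png

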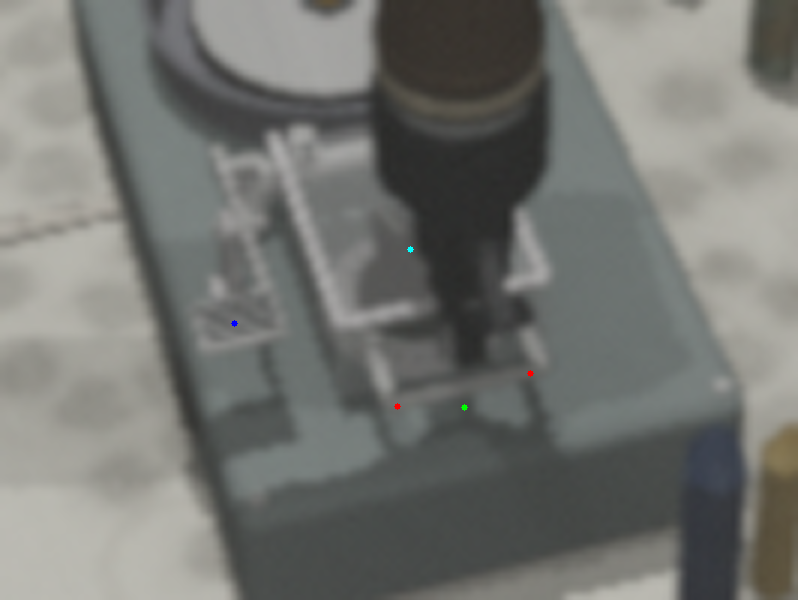

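The picture shows the closed fingertips at (468,368), just above or behind the bail bar at (465,382), so the pinch missed. A small downward probe will tell which it is.

Call:
send_rows:
  increments: [0,0,0.3,0,0,0,0,0.3,0,0,0,0,0,0,0]

```text
time: 5.35
position: [0.5154, -0.0923, 0.1387]
ee_rot: [[0.986, -0.167, -0.001], [-0.167, -0.986, 0.0], [-0.001, -0.0, -1.0]]
force: [-0.1, 0.7, -0.8]
gripper_width: 0.0
grasp_force: 0.0
```

Call:
send_rows:
  increments: [0,0.4,0,0,0,0,0.4,0,0,0,0,0,0,0,0]

```text
time: 5.72
position: [0.5145, -0.1007, 0.1393]
ee_rot: [[0.986, -0.168, 0.0], [-0.168, -0.986, -0.0], [0.0, 0.0, -1.0]]
force: [-0.5, 0.4, 0.1]
gripper_width: 0.0001
grasp_force: 0.0
```

```bash
python3 - <<'E'
from h import *
import cv2
q=json.load(open('q.json'))
b=cv2.cvtColor(vision.get_image("scene"),6); a=cv2.cvtColor(cv2.imread('pics/scene0.png'),6)
cv2.imwrite('pics/s3.png',b)
print(a[276:302,304:334:2]); print(b[276:302,304:334:2])
for p in((-10,-194,117),(-10,-194,126),(-10,-185,136),(-10,-165,117),(-10,-194,171)): print(p,proj("scene",m2w(q,p)))
print([(np.round(d['bbox'],1).tolist(),d['p']) for d in vision.cut_out("scene","guard")])
E
```

```text
[[156 160 166 143 135 108  90  86 103 101 105 115 105 105 112]
 [160 141 136 103  87  77  68  84 103 101 104 131 119 104 110]
 [127 101  90  73  65  64  69  93 101 103 101 137 130 106 110]
 [ 85  70  66  63  62  65  80 101  97 101  95 131 139 104 109]
 [ 80  70  65  67  67  79  97 102 101 102  92 120 145 107 108]
 [ 97  85  77  80  84  96 103 102 102 102  85 106 149 115 111]
 [102  99  97  97  97 104 104 103 104  96  83  96 146 126 115]
 [105 100 102 103 100 105 101 104 102  89  83  88 139 134 117]
 [114  99 103 101  99 101 103 104  94  83  82  84 134 147 117]
 [124 101 104 102 102 103 103  95  84  85 101 114 143 152 117]
 [133 103 104 103 101 102  95  90 101 117 140 147 147 141 119]
 [139 100  98  97  94  95 104 118 139 149 147 143 126 118 119]
 [145  96  89  95 109 120 139 147 147 142 129 115  99 108 118]
 [148 104 107 123 146 149 146 141 127 120 116 103  88 105 116]
 [149 133 144 149 148 141 127 120 117 116 117 110  86 101 116]
 [146 150 147 140 127 119 116 117 118 118 119 112  84  97 112]
 [129 137 126 119 119 117 119 119 120 117 116 107  82  93 111]
 [107 112 117 118 120 120 120
[... 1739 characters left out ...]
92 108 116 114  86  75  71  71  92 106 104 101  79  76 104]
 [ 89 109 113 113  89  71  73  71  82  99  87  84  75  83 105]
 [ 88 110 111 110  89  74  80  75  74  82  72  72  74  93 104]
 [ 89 101 113 109  87  79  83  78  71  72  71  71  73  86  98]
 [ 91  96 113 109  86  83  83  81  77  73  72  74  74  77  86]
 [100  98  98  95  83  82  82  82  81  77  75  76  75  75  77]
 [103  90  87  85  83  82  84  83  85  77  75  74  75  73  72]]
(-10, -194, 117) [317.92989147 296.21302568]
(-10, -194, 126) [317.90282633 294.15334652]
(-10, -185, 136) [316.89045645 289.40715481]
(-10, -165, 117) [314.82541859 288.4546321 ]
(-10, -194, 171) [317.76369425 283.56528256]
[([304.9, 270.7, 56.2, 47.4], 0.72)]
```

Call:
send_rows:
  increments: [0,-0.8,-0.1,0,0,0,0,0.2,0,0,0,0,0.2,0,0,0,0,0,0,0]

```text
time: 6.32
position: [0.5155, -0.0922, 0.1359]
ee_rot: [[0.986, -0.167, -0.001], [-0.167, -0.986, 0.0], [-0.001, 0.0, -1.0]]
force: [0.1, -0.1, 0.1]
gripper_width: 0.0003
grasp_force: 0.0
```

```bash
python3 - <<'E'
from h import *
import cv2
b=vision.get_image("scene"); cv2.imwrite('pics/s4.png',b)
cv2.imwrite('pics/p4.png',cv2.resize(b[225:325,250:383],None,fx=6,fy=6,interpolation=cv2.INTER_CUBIC))
E
python3 go.py -10 -185 145 0
```

```text
t 6.38 TCP machine [ -10.6 -185.6  136. ] yaw_m 0.0 w 0.0 gf 0.0 F [1.  0.4 0.2] j6 1.48
shift cm [ 0.06 -0.06 -0.9 ] turn rad 0.001
```

View pics/p4.png

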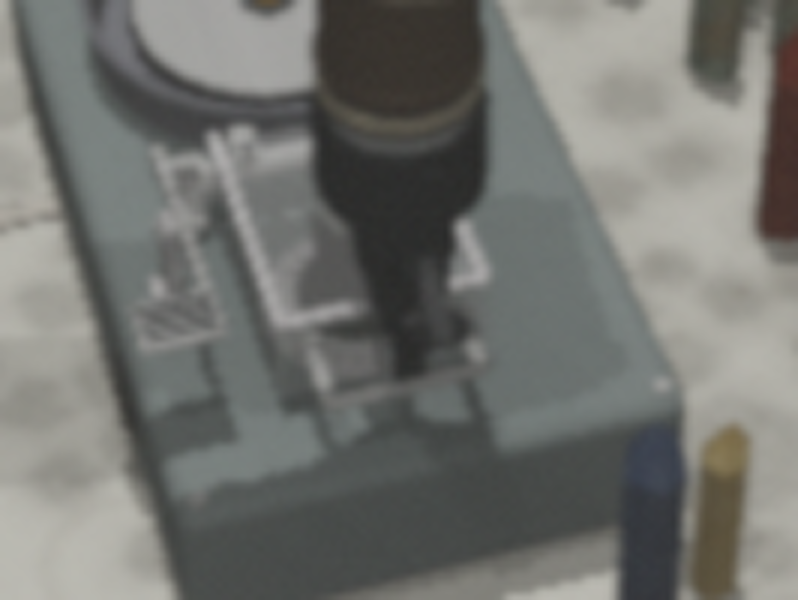

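The tip passes the bar without any contact, so the fingertip offset or its height is in doubt. I'll probe a known surface, the bare deck (z = 100) behind the guard, with the closed fingers.

Call:
send_rows:
  increments: [0,0,-3,0,0,0,0,-3,0,0,3.4,-1.8,0,0,0,3.4,-1.8,0,0,0,3.4,-1.9,0,0,0,0,0,3,0,0,0,0,2.5,0,0,0,0,0,0,0]

```text
time: 7.38
position: [0.6232, -0.0549, 0.1383]
ee_rot: [[0.986, -0.167, -0.006], [-0.167, -0.986, 0.001], [-0.006, 0.0, -1.0]]
force: [-0.3, 0.3, -0.4]
gripper_width: -0.0001
grasp_force: 0.0
```

Call:
send_rows:
  increments: [0,0,0.5,0,0,0,0,0.5,0,0,0,0,0.4,0,0,0,0,0,0,0]

```text
time: 7.88
position: [0.6254, -0.0552, 0.1271]
ee_rot: [[0.986, -0.167, -0.0], [-0.167, -0.986, 0.0], [-0.0, 0.0, -1.0]]
force: [0.0, 0.4, 0.3]
gripper_width: -0.0001
grasp_force: 0.0
```

Call:
send_rows:
  increments: [0,0,0.3,0,0,0,0,0.3,0,0,0,0,0,0,0]

```text
time: 8.25
position: [0.6252, -0.0552, 0.1207]
ee_rot: [[0.986, -0.167, -0.001], [-0.167, -0.986, 0.0], [-0.001, 0.0, -1.0]]
force: [0.5, 0.1, 0.4]
gripper_width: 0.0
grasp_force: 0.0
```

```bash
python3 - <<'E'
from h import *
import cv2
q=json.load(open('q.json'))
b=vision.get_image("scene").copy();s=bot.read_state()
print(s['position'],s['force'])
for dz,c in((.022,(0,255,0)),(0,(0,0,255))):
    P=np.array(s['position'])-[0,0,dz]; u=proj("scene",P); print(u)
    b[tuple(np.round(u[::-1]).astype(int))]=c
cv2.imwrite('pics/p5.png',cv2.resize(b[215:315,270:403],None,fx=6,fy=6,interpolation=cv2.INTER_NEAREST))
E
```

```text
[ 0.6253648  -0.05515922  0.12093499] [0.1226704  0.23349771 0.22639676]
[344.67936509 275.45678783]
[344.90210766 270.42908579]
```

View pics/p5.png

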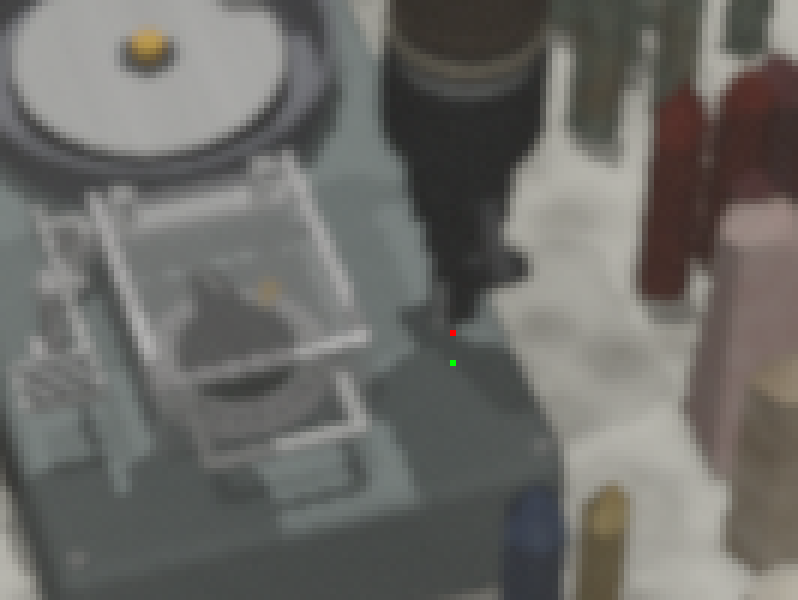

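Call:
send_rows:
  increments: [0,0,0.4,0,0,0,0,0.4,0,0,0,0,0,0,0]

```text
time: 8.68
position: [0.625, -0.0551, 0.1125]
ee_rot: [[0.986, -0.167, -0.001], [-0.167, -0.986, 0.0], [-0.001, 0.0, -1.0]]
force: [-0.1, -0.2, 0.9]
gripper_width: -0.0002
grasp_force: 0.0
```

Call:
send_rows:
  increments: [0,0,0.3,0,0,0,0,0.3,0,0,0,0,0,0,0]

```text
time: 9.05
position: [0.6252, -0.0551, 0.1067]
ee_rot: [[0.986, -0.167, -0.001], [-0.167, -0.986, 0.0], [-0.001, 0.0, -1.0]]
force: [0.4, -0.6, 1.1]
gripper_width: -0.0002
grasp_force: 0.0
```

Call:
send_rows:
  increments: [0,0,0.3,0,0,0,0,0.2,0,0,0,0,0,0,0]

```text
time: 9.43
position: [0.6253, -0.0552, 0.1019]
ee_rot: [[0.986, -0.167, -0.001], [-0.167, -0.986, 0.0], [-0.001, -0.0, -1.0]]
force: [-0.3, 0.4, 1.0]
gripper_width: -0.0
grasp_force: 0.0
```

Call:
send_rows:
  increments: [0,0,0.2,0,0,0,0,0.1,0,0,0,0,0,0,0]

```text
time: 9.8
position: [0.6254, -0.0552, 0.099]
ee_rot: [[0.986, -0.167, -0.0], [-0.167, -0.986, 0.0], [-0.0, -0.0, -1.0]]
force: [-0.5, -0.7, -0.4]
gripper_width: 0.0001
grasp_force: 0.0
```

Call:
send_rows:
  increments: [0,0,0.2,0,0,0,0,0.2,0,0,0,0,0,0,0]

```text
time: 10.18
position: [0.6253, -0.0552, 0.0949]
ee_rot: [[0.986, -0.167, -0.001], [-0.167, -0.986, 0.0], [-0.001, 0.0, -1.0]]
force: [0.0, -0.7, 0.1]
gripper_width: 0.0001
grasp_force: 0.0
```

Call:
send_rows:
  increments: [0,0,0.2,0,0,0,0,0.1,0,0,0,0,0,0,0]

```text
time: 10.55
position: [0.6254, -0.0552, 0.092]
ee_rot: [[0.986, -0.167, -0.0], [-0.167, -0.986, 0.0], [-0.0, 0.0, -1.0]]
force: [-0.3, -0.7, 0.1]
gripper_width: 0.0
grasp_force: 0.0
```

```bash
python3 - <<'E'
from h import *
import cv2
q=json.load(open('q.json'))
b=vision.get_image("scene");s=bot.read_state(); print(s['position'],s['force'],s['tau'],s['qpos'])
cv2.imwrite('pics/s6.png',b); g=cv2.cvtColor(b,6); a=cv2.cvtColor(cv2.imread('pics/scene0.png'),6)
print('cols',list(range(334,362,2))); print(np.c_[np.arange(258,284),g[258:284,334:362:2]]); print(a[258:284,334:362:2])
print(proj("scene",s['position']))
cv2.imwrite('pics/p6.png',cv2.resize(b[215:315,270:403],None,fx=6,fy=6,interpolation=cv2.INTER_CUBIC))
E
```

```text
[ 0.6255122  -0.05520414  0.0921155 ] [ 0.5201375   0.29554637 -0.48037992] [ 2.19208378e-04 -4.39813256e+01 -2.41126478e+01  3.79429753e-05
  3.14158751e-03  1.73864272e-06] [-1.57353166e-01  4.51542963e-01  1.71203620e+00 -5.33032495e-06
  9.78093529e-01  1.58164715e+00]
cols [334, 336, 338, 340, 342, 344, 346, 348, 350, 352, 354, 356, 358, 360]
[[258 111 120 101  55  44  43  42  44  60  64 100 147 155 158]
 [259 112 119 115  67  44  42  42  45  62  69 115 149 157 160]
 [260 112 116 119  73  42  42  42  45  62  74 127 152 157 161]
 [261 112 114 117  75  43  42  42  45  60  76 135 155 158 160]
 [262 111 112 117  78  44  43  43  44  60  75 129 155 159 160]
 [263 110 111 114  81  45  45  43  45  57  72 102 142 159 160]
 [264 111 108 100  71  48  45  44  50  58  70  75 109 153 160]
 [265 112  98  81  69  50  44  45  58  58  68  64  76 141 155]
 [266 112  91  72  68  53  44  45  51  53  64  65  58 126 148]
 [267 112  93  73  70  52  43  44  47  49  64  67  54 118 139]
 [268 110 101  73  69  58  47  42  45  48  59  69  79 120 135]
 [269 111 106  78  71  69  56  42  44  53  65  86 117 129
[... 1751 characters left out ...]
6 123 125 157 158 159]
 [122 123 124 124 124 124 125 126 125 124 121 152 163 165]
 [121 124 123 124 124 124 124 125 125 124 120 142 162 168]
 [121 123 123 124 124 124 124 125 124 126 123 131 158 167]
 [122 123 123 123 123 124 124 124 124 126 125 122 154 164]
 [121 122 122 124 123 124 123 125 124 125 124 119 149 164]
 [119 123 122 124 124 123 123 123 125 124 124 120 144 166]
 [119 121 122 123 123 123 124 124 124 124 125 121 136 165]
 [118 121 123 124 123 123 123 123 123 123 124 123 131 159]
 [119 122 122 122 122 124 123 123 122 123 124 123 123 148]
 [121 122 121 122 122 123 123 123 122 123 124 124 120 140]
 [120 121 122 122 122 123 124 124 124 123 123 124 120 131]]
[344.66297622 276.98645847]
```

View pics/p6.png

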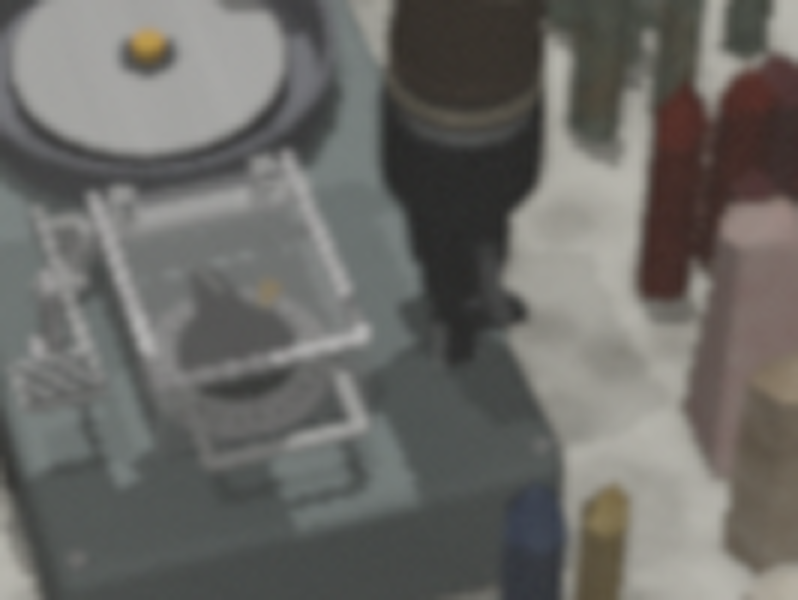

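The tip at crop (458,360) is almost on the deck, though the TCP reads 92 mm. The real tip therefore sits about 30 mm higher than the stated 22 mm offset gives. I'll find the contact exactly.

Call:
send_rows:
  increments: [0,0,0.2,0,0,0,0,0,0,0]

```text
time: 10.85
position: [0.6254, -0.0552, 0.09]
ee_rot: [[0.986, -0.167, -0.0], [-0.167, -0.986, 0.0], [-0.0, -0.0, -1.0]]
force: [-0.4, -0.6, -0.1]
gripper_width: -0.0001
grasp_force: 0.0
```

Call:
send_rows:
  increments: [0,0,0.2,0,0,0,0,0,0,0]

```text
time: 11.1
position: [0.6253, -0.0552, 0.0879]
ee_rot: [[0.986, -0.167, -0.0], [-0.167, -0.986, 0.0], [-0.0, 0.0, -1.0]]
force: [-0.7, 0.6, -0.1]
gripper_width: 0.0003
grasp_force: 0.0
```

Call:
send_rows:
  increments: [0,0,0.2,0,0,0,0,0,0,0]

```text
time: 11.35
position: [0.6256, -0.0552, 0.0861]
ee_rot: [[0.986, -0.167, 0.0], [-0.167, -0.986, 0.0], [0.0, -0.0, -1.0]]
force: [0.1, -0.5, -0.4]
gripper_width: 0.0001
grasp_force: 0.0
```

Call:
send_rows:
  increments: [0,0,0.2,0,0,0,0,0,0,0]

```text
time: 11.6
position: [0.6257, -0.0552, 0.086]
ee_rot: [[0.986, -0.167, -0.0], [-0.167, -0.986, -0.0], [-0.0, 0.0, -1.0]]
force: [-2.6, 0.3, 8.3]
gripper_width: 0.0003
grasp_force: 4.1
```

Call:
send_rows:
  increments: [0,0,0.2,0,0,0,0,0,0,0]

```text
time: 11.85
position: [0.6257, -0.0552, 0.0859]
ee_rot: [[0.986, -0.167, -0.001], [-0.167, -0.986, -0.0], [-0.001, 0.0, -1.0]]
force: [-6.0, 1.3, 16.1]
gripper_width: 0.0003
grasp_force: 8.3
```

```bash
python3 - <<'E'
from h import *
import cv2
q=json.load(open('q.json'))
b=vision.get_image("scene");s=bot.read_state(); print(s['time'],s['position'],s['force'])
g=cv2.cvtColor(b,6); print(np.c_[np.arange(266,286),g[266:286,336:360:2]])
cv2.imwrite('pics/s7.png',b); cv2.imwrite('pics/t7.png',vision.get_image("top"))
E
```

```text
11.9 [ 0.62568918 -0.05522223  0.08592781] [-6.41349798  0.86295486 16.36847531]
[[266  91  71  67  52  45  45  57  58  68  70  91 135]
 [267  94  72  69  54  44  46  54  54  65  66  62 121]
 [268 102  74  68  52  43  45  49  50  64  67  56 115]
 [269 106  78  68  57  47  42  45  50  62  65  66 117]
 [270 109  87  69  66  55  42  44  47  57  73  99 130]
 [271 110  89  70  72  59  43  43  49  57  93 131 138]
 [272 107  87  71  75  60  44  47  63  68  92 141 145]
 [273  96  79  71  74  60  43  50  70  71  81 135 149]
 [274  82  79  78  75  59  45  50  71  72  73 122 148]
 [275  81  81  82  78  58  44  51  71  71  72 106 145]
 [276  81  83  83  80  59  52  57  72  72  72  90 139]
 [277  84  83  83  84  69  66  68  70  72  72  78 132]
 [278  83  83  84  85  80  72  71  72  73  72  72 125]
 [279  82  83  84  83  83  76  71  72  72  71  73 112]
 [280  81  84  83  83  83  80  71  72  71  71  72  97]
 [281  82  83  83  83  84  81  73  70  71  71  71  82]
 [282  83  82  84  84  84  83  77  72  72  71  71  73]
 [283  82  81  83  82  85  85  81  75  72  72  71  71]
 [284  84  82  83  84  84  84  83  78  73  71  73  74]
 [285  86  83  83  82  82  84  85  83  77  73  78  80]]
```

Contact is confirmed: reading 86 mm corresponds to the deck at 100 mm, so the real tip is at reading + 14 mm. Next I'll check the lateral consistency with the scene camera alone.

```bash
python3 - <<'E'
from h import *
q=json.load(open('q.json'))
print('tip',w2m(q,ray("scene",(346.8,276.3),.100)),'TCP',w2m(q,bot.read_state()['position']))
print('bar',w2m(q,ray("scene",(317.1,288.4),.136)),'expect -10 -185')
E
python3 go.py -10 -186 170 0
```

```text
tip [  95.74883019 -136.24780038  100.        ] TCP [  91.65082643 -130.48274915   85.924224  ]
bar [  -8.38715672 -181.76915363  136.        ] expect -10 -185
t 11.95 TCP machine [  91.7 -130.5   85.9] yaw_m 0.1 w -0.0001 gf 8.3 F [-7.8  1.8 17.7] j6 1.58
shift cm [-10.17   5.54  -8.4 ] turn rad 0.001
```

Call:
send_rows:
  increments: [0,0,-3,0,0.28,0,0,-3,0,0.28,0,0,-2.4,0,0.28]

```text
time: 12.32
position: [0.6259, -0.0553, 0.1675]
ee_rot: [[0.986, -0.167, 0.001], [-0.167, -0.986, -0.0], [0.001, -0.0, -1.0]]
force: [1.0, -0.6, -0.3]
gripper_width: 0.0239
grasp_force: 0.0
```

Call:
send_rows:
  increments: [-3.4,1.8,0,0,0.28,-3.4,1.8,0,0,0.28,-3.4,1.8,0,0,0.28,0,0,0,0,0.28]

```text
time: 12.82
position: [0.5131, -0.0916, 0.1656]
ee_rot: [[0.986, -0.169, -0.003], [-0.169, -0.986, 0.0], [-0.003, -0.0, -1.0]]
force: [-0.6, -0.7, -0.3]
gripper_width: 0.0241
grasp_force: 0.0
```

```bash
python3 go.py -10 -184 109 0
```

```text
t 12.82 TCP machine [ -13.2 -185.3  165.6] yaw_m -0.0 w 0.0241 gf 0.0 F [-0.6 -0.7 -0.3] j6 1.48
shift cm [ 0.33 -0.13  5.66] turn rad -0.001
```

Call:
send_rows:
  increments: [0.1,-0.1,2,0,0.28,0.1,0,1.2,0,0.28,0,0,0.4,0,0.28,0,0,0,0,0.28]

```text
time: 13.32
position: [0.5183, -0.0906, 0.1299]
ee_rot: [[0.986, -0.167, -0.001], [-0.167, -0.986, 0.0], [-0.001, -0.0, -1.0]]
force: [-0.7, 0.2, -0.7]
gripper_width: 0.0239
grasp_force: 0.0
```

Call:
send_rows:
  increments: [0,0,0.4,0,0.28,0,0,0.4,0,0.28,0,0,0,0,0.28]

```text
time: 13.7
position: [0.5178, -0.0906, 0.1219]
ee_rot: [[0.986, -0.167, -0.001], [-0.167, -0.986, 0.0], [-0.001, -0.0, -1.0]]
force: [-0.3, 0.4, -0.1]
gripper_width: 0.0239
grasp_force: 0.0
```

Call:
send_rows:
  increments: [0,0,0.4,0,0.28,0,0,0.4,0,0.28,0,0,0,0,0.28]

```text
time: 14.08
position: [0.5176, -0.0906, 0.1137]
ee_rot: [[0.986, -0.167, -0.001], [-0.167, -0.986, 0.0], [-0.001, -0.0, -1.0]]
force: [-0.1, 0.0, 0.1]
gripper_width: 0.0238
grasp_force: 0.0
```

Call:
send_rows:
  increments: [0,0,0,0,0.0,0,0,0,0,0.0,0,0,0,0,0.0]

```text
time: 14.45
position: [0.5181, -0.0909, 0.1142]
ee_rot: [[0.986, -0.168, 0.0], [-0.168, -0.986, -0.0], [0.0, 0.0, -1.0]]
force: [-0.1, -0.7, -0.6]
gripper_width: 0.0065
grasp_force: 30.0
```

The bar is pinched. Now I'll swing it along the arc.

Call:
send_rows:
  increments: [0,-0.18,-1.64,0,0,0,-0.35,-1.62,0,0,0,-0.51,-1.57,0,0,0,-0.66,-1.51,0,0,0,-0.81,-1.44,0,0,0,-0.95,-1.35,0,0]

```text
time: 15.2
position: [0.5241, -0.0572, 0.2072]
ee_rot: [[0.986, -0.167, 0.001], [-0.167, -0.986, -0.003], [0.001, 0.003, -1.0]]
force: [-0.1, -5.7, 1.1]
gripper_width: 0.0064
grasp_force: 29.2
```

Call:
send_rows:
  increments: [0,-1.08,-1.25,0,0,0,-1.2,-1.14,0,0,0,-1.31,-1.01,0,0,0,-1.4,-0.88,0,0,0,-1.48,-0.73,0,0,0,-1.55,-0.58,0,0]

```text
time: 15.95
position: [0.5384, 0.0224, 0.2645]
ee_rot: [[0.986, -0.167, 0.004], [-0.167, -0.986, -0.002], [0.004, 0.001, -1.0]]
force: [-0.0, -4.0, 5.7]
gripper_width: 0.0064
grasp_force: 30.2
```

Call:
send_rows:
  increments: [0,-1.6,-0.42,0,0,0,-1.63,-0.26,0,0,0,-1.65,-0.1,0,0,0,-1.65,0.07,0,0,0,-1.64,0.23,0,0,0,-1.6,0.39,0,0]

```text
time: 16.7
position: [0.5556, 0.1201, 0.2637]
ee_rot: [[0.986, -0.167, 0.005], [-0.167, -0.986, 0.001], [0.005, -0.001, -1.0]]
force: [5.7, -2.3, 4.3]
gripper_width: 0.0064
grasp_force: 30.7
```

Call:
send_rows:
  increments: [0,-1.56,0.55,0,0,0,-1.49,0.7,0,0,0,-1.42,0.85,0,0,0,-1.33,0.99,0,0,0,-1.22,1.11,0,0,0,0,0,0,0]

```text
time: 17.45
position: [0.5667, 0.1898, 0.2192]
ee_rot: [[0.986, -0.167, 0.003], [-0.167, -0.986, 0.001], [0.002, -0.002, -1.0]]
force: [7.6, -1.2, 0.8]
gripper_width: 0.0064
grasp_force: 30.9
```

```bash
python3 go.py -10 100 240 0
```

```text
t 17.45 TCP machine [ -7.7 101.1 219.2] yaw_m 0.1 w 0.0064 gf 30.9 F [ 7.6 -1.2  0.8] j6 1.99
shift cm [-0.23  0.11 -2.08] turn rad 0.001
```

Call:
send_rows:
  increments: [0,-1.1,1.23,0,0,0,-0.3,0.4,0,0,0,0,0,0,0]

```text
time: 17.82
position: [0.5687, 0.203, 0.2032]
ee_rot: [[0.986, -0.167, 0.002], [-0.167, -0.986, 0.001], [0.002, -0.001, -1.0]]
force: [5.5, -1.9, 1.3]
gripper_width: 0.0066
grasp_force: 30.9
```

Call:
send_rows:
  increments: [0,0.7,-0.75,0,0,0,0.6,-0.6,0,0,0,0,0,0,0]

```text
time: 18.2
position: [0.5666, 0.1909, 0.218]
ee_rot: [[0.986, -0.168, 0.003], [-0.168, -0.986, 0.004], [0.002, -0.004, -1.0]]
force: [5.4, 1.8, 3.6]
gripper_width: 0.0066
grasp_force: 31.1
```

```bash
python3 go.py -10 100 240 0;python3 - <<'E'
from h import *
import cv2
cv2.imwrite('pics/t8.png',vision.get_image("top")); b=vision.get_image("scene"); cv2.imwrite('pics/s8.png',b)
E
```

```text
t 18.2 TCP machine [ -8.  102.2 218. ] yaw_m -0.0 w 0.0066 gf 31.1 F [5.4 1.8 3.6] j6 1.99
shift cm [-0.2   0.22 -2.2 ] turn rad -0.0
```

Call:
send_rows:
  increments: [0,0.3,-0.3,0,0,0,0.2,-0.2,0,0,0,0,0,0,0]

```text
time: 18.68
position: [0.5656, 0.1862, 0.2228]
ee_rot: [[0.986, -0.168, 0.002], [-0.168, -0.986, 0.004], [0.002, -0.004, -1.0]]
force: [4.4, 2.6, 3.3]
gripper_width: 0.0065
grasp_force: 31.3
```

Call:
send_rows:
  increments: [0,0,0,0,0.3,0,0,0,0,0.3,0,0,0,0,0.3]

```text
time: 19.05
position: [0.5633, 0.184, 0.2211]
ee_rot: [[0.986, -0.167, -0.004], [-0.167, -0.986, -0.001], [-0.003, 0.001, -1.0]]
force: [-0.5, 0.5, 0.9]
gripper_width: 0.0255
grasp_force: 0.0
```

Call:
send_rows:
  increments: [0,0,-2,0,0.3,0,0,-2,0,0.3,0,0,-2,0,0.3,0,3,0,0,0.3,0,4,0,0,0.3,0,4,0,0,0.3]

```text
time: 19.8
position: [0.5454, 0.0747, 0.282]
ee_rot: [[0.986, -0.167, -0.001], [-0.167, -0.986, -0.0], [-0.001, 0.0, -1.0]]
force: [1.3, 0.4, -0.9]
gripper_width: 0.0258
grasp_force: 0.0
```

```bash
python3 go.py -10 -100 240 0;python3 - <<'E'
from h import *
import cv2
b=vision.get_image("scene"); cv2.imwrite('pics/s9.png',b);a=vision.get_image("top"); cv2.imwrite('pics/t9.png',a)
for n in("scene","top"):
  for t in("guard","knob"): print(n,t,[(np.round(d['bbox'],1).tolist(),round(d['p'],2)) for d in vision.cut_out(n,t)])
E
```

```text
t 19.8 TCP machine [ -9.3 -15.9 282. ] yaw_m 0.1 w 0.0258 gf 0.0 F [ 1.3  0.4 -0.9] j6 1.8
shift cm [-0.08  8.41  4.2 ] turn rad 0.001
scene guard [([297.2, 226.6, 46.0, 64.1], 0.84)]
scene knob [([311.3, 271.0, 20.2, 18.4], 0.84)]
top guard [([309.8, 250.2, 50.7, 55.9], 0.75), ([416.1, 309.4, 44.6, 50.0], 0.6)]
top knob [([355.1, 256.2, 8.7, 17.2], 0.62), ([352.0, 285.6, 49.7, 23.5], 0.49)]
```

The guard stays open on its prop (its box in the scene moved to (297,227)). I'll move aside for a clear look at the knob and turn the wrist on the way.

Call:
send_rows:
  increments: [0,5,0,0,0.5,0,5,0,0,0.5,0,5,0,0,0.5,0,5,0,0,0.5,0,0,0,-0.18,0.5,0,0,0,-0.18,0.5,0,0,0,-0.18,0.5,0,0,0,-0.18,0.5,0,0,0,-0.18,0.5,0,0,0,-0.18,0.5,0,0,0,-0.18,0.5,0,0,0,-0.18,0.5]

```text
time: 21.6
position: [0.5134, -0.1203, 0.2823]
ee_rot: [[0.287, 0.958, -0.0], [0.958, -0.287, 0.001], [0.0, -0.0, -1.0]]
force: [-0.8, 0.2, 0.2]
gripper_width: 0.043
grasp_force: 0.0
```

```bash
python3 - <<'E'
from h import *
import cv2
q=json.load(open('q.json'))
a=vision.get_image("top"); b=vision.get_image("scene"); cv2.imwrite('pics/t10.png',a); cv2.imwrite('pics/s10.png',b)
# rectify to machine plane: x up, y left, 4 px/mm, 100mm window about knob
def rect(im,n,z,S=4,H=55):
    c=np.array([(-H,-H),(-H,H),(H,H),(H,-H)],float)
    src=np.float32([proj(n,m2w(q,(-10+u,-100+v,z))) for u,v in c]); dst=np.float32([((H-v)*S,(H-u)*S) for u,v in c])
    return cv2.warpPerspective(im,cv2.getPerspectiveTransform(src,dst),(2*H*S,2*H*S),flags=2)
def mark(im,r,S=4,H=55):
    cv2.circle(im,(H*S,H*S),int(r*S),(0,255,255),1); return im
out=np.hstack([mark(rect(a,"top",.113,3.6),30,3.6),mark(rect(b,"scene",.113,3.6),30,3.6)]); cv2.imwrite('pics/k10.png',out)
print(out.shape)
for n,im in(("top",a),("scene",b)):
    hsv=cv2.cvtColor(im,cv2.COLOR_BGR2HSV); u0=proj(n,m2w(q,(-10,-100,105))).astype(int)
    m=np.zeros(hsv.shape[:2],bool); m[u0[1]-30:u0[1]+30,u0[0]-30:u0[0]+30]=1
    m&=(hsv[...,0]>8)&(hsv[...,0]<30)&(hsv[...,1]>90)&(hsv[...,2]>90)
    ys,xs=np.nonzero(m); print(n,len(xs),np.c_[xs,ys].tolist())
    if len(xs):
        w=hsv[...,1][m].astype(float); uv=(np.average(xs,weights=w),np.average(ys,weights=w))
        for z in(.1,.105,.109):
            p=w2m(q,ray(n,uv,z)); d=p[:2]-[-10,-100]; print(np.round(p,1),np.hypot(*d).round(1),np.degrees(np.arctan2(d[1],d[0])).round(1))
E
python3 go.py -10 -100 240 109
```

```text
t 21.7 TCP machine [  -8.2 -213.7  282.3] yaw_m 82.6 w 0.0432 gf 0.0 F [ 0.3  0.2 -0.1] j6 -0.02
shift cm [11.25 -1.64  4.24] turn rad -0.46Traceback (most recent call last):
  File "<stdin>", line 12, in <module>
  File "<stdin>", line 9, in rect
cv2.error: OpenCV(4.12.0) :-1: error: (-5:Bad argument) in function 'warpPerspective'
> Overload resolution failed:
>  - Can't parse 'dsize'. Sequence item with index 0 has a wrong type
>  - Can't parse 'dsize'. Sequence item with index 0 has a wrong type
```

```bash
python3 - <<'E'
from h import *
import cv2
q=json.load(open('q.json'))
a=cv2.imread('pics/t10.png'); b=cv2.imread('pics/s10.png')
S,H=3.6,55
def rect(im,n,z):
    c=np.array([(-H,-H),(-H,H),(H,H),(H,-H)],float)
    src=np.float32([proj(n,m2w(q,(-10+u,-100+v,z))) for u,v in c]); dst=np.float32([((H-v)*S,(H-u)*S) for u,v in c])
    r=cv2.warpPerspective(im,cv2.getPerspectiveTransform(src,dst),(396,396),flags=2); cv2.circle(r,(198,198),int(30*S),(0,255,255),1); return r
cv2.imwrite('pics/k10.png',np.hstack([rect(a,"top",.113),rect(b,"scene",.113)]))
for n,im in(("top",a),("scene",b)):
    hsv=cv2.cvtColor(im,cv2.COLOR_BGR2HSV); u0=proj(n,m2w(q,(-10,-100,105))).astype(int)
    m=np.zeros(hsv.shape[:2],bool); m[u0[1]-30:u0[1]+30,u0[0]-30:u0[0]+30]=1
    m&=(hsv[...,0]>8)&(hsv[...,0]<30)&(hsv[...,1]>70)&(hsv[...,2]>90)
    ys,xs=np.nonzero(m); print(n,np.c_[xs,ys,hsv[...,1][m]].tolist())
    if len(xs):
        w=hsv[...,1][m].astype(float); uv=(np.average(xs,weights=w),np.average(ys,weights=w))
        for z in(.1,.105,.109):
            p=w2m(q,ray(n,uv,z)); d=p[:2]-[-10,-100]; print(np.round(p,1),np.hypot(*d).round(1),np.degrees(np.arctan2(d[1],d[0])).round(1))
E
```

```text
top [[350, 242, 75], [351, 242, 126], [349, 243, 73], [350, 243, 141], [351, 243, 159], [352, 243, 113], [350, 244, 151], [351, 244, 157], [352, 244, 158], [351, 245, 139], [352, 245, 156]]
[ 18.2 -63.1 100. ] 46.4 52.6
[ 17.4 -63.  105. ] 46.1 53.4
[ 16.9 -62.9 109. ] 45.8 54.1
scene [[313, 262, 78], [314, 262, 114], [315, 262, 112], [316, 262, 74], [313, 263, 85], [314, 263, 128], [315, 263, 121], [313, 264, 79], [314, 264, 113], [315, 264, 76], [314, 265, 76]]
[ 21.  -57.6 100. ] 52.5 53.8
[ 19.8 -62.  105. ] 48.3 51.9
[ 18.7 -65.5 109. ] 44.9 50.2
```

View pics/k10.png

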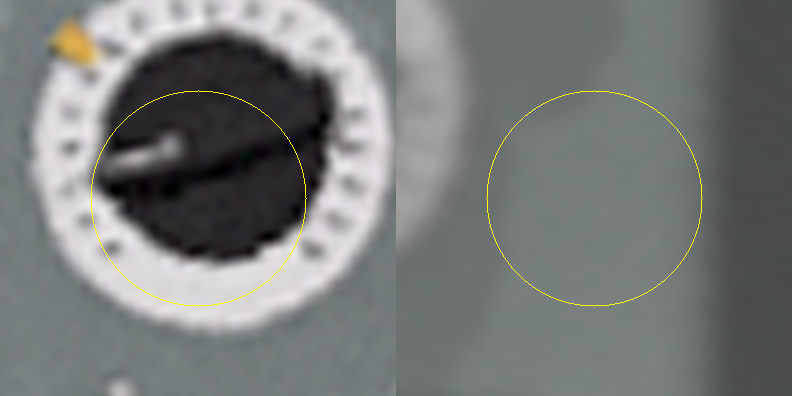

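Top view: dial centre (213,148), orange flag at (76,43), about 53° in the machine frame. The pointer lies at about 105–109°. (The right panel's plane height was wrong, so I ignored it.) Next I'll refine the flag angle and line up over the knob.

Call:
send_rows:
  increments: [0,0,0,-0.15,0.5,0,0,0,-0.15,0.5,0,0,0,-0.13,0.5,0,0,0,0,0.5]

```text
time: 22.2
position: [0.5131, -0.1209, 0.2824]
ee_rot: [[-0.128, 0.992, -0.0], [0.992, 0.128, 0.0], [0.0, -0.0, -1.0]]
force: [-0.7, -0.2, -0.1]
gripper_width: 0.0427
grasp_force: 0.0
```

```bash
python3 go.py -10 -100 106 107; python3 - <<'E'
from h import *
import cv2
q=json.load(open('q.json')); a=cv2.imread('pics/t10.png'); S,H=6,60
c=np.array([(-H,-H),(-H,H),(H,H),(H,-H)],float)
src=np.float32([proj("top",m2w(q,(-10+u,-100+v,101))) for u,v in c]); dst=np.float32([((H-v)*S,(H-u)*S) for u,v in c])
r=cv2.warpPerspective(a,cv2.getPerspectiveTransform(src,dst),(720,720),flags=2); hsv=cv2.cvtColor(r,cv2.COLOR_BGR2HSV)
white=((hsv[...,1]<35)&(hsv[...,2]>150)).astype(np.uint8)
n,l,st,ce=cv2.connectedComponentsWithStats(white); k=1+np.argmax(st[1:,4]); cn=max(cv2.findContours((l==k).astype(np.uint8),0,1)[0],key=len)
e=cv2.fitEllipse(cv2.convexHull(cn)); print('dial',[(H-e[0][1]/S)-10,(H-e[0][0]/S)-100],e[1][0]/S,e[1][1]/S,st[k])
o=(hsv[...,0]>8)&(hsv[...,0]<30)&(hsv[...,1]>80)&(hsv[...,2]>90); ys,xs=np.nonzero(o); print('flag px',len(xs))
d=np.array([e[0][1]-ys.mean(),e[0][0]-xs.mean()])/S; print(d,np.hypot(*d),np.degrees(np.arctan2(d[1],d[0])))
E
```

```text
t 22.2 TCP machine [  -8.3 -214.2  282.4] yaw_m 107.0 w 0.0427 gf 0.0 F [-0.7 -0.2 -0.1] j6 -0.44
shift cm [10.96  3.18 17.64] turn rad 0.0
dial [-9.319000244140625, -99.34529622395834] 95.0347188313802 95.90928141276042 [    70     71    573    576 140548]
flag px 3006
[27.0772615  35.99987595] 45.04630016956626 53.051390633587374
```

Call:
send_rows:
  increments: [3.65,1.06,1,0,0.5,3.65,1.06,1,0,0.5,3.65,1.06,2,0,0.5,0,0,4,0,0.5,0,0,4,0,0.5,0,0,2.6,0,0.5,0,0,0,0,0.5]

```text
time: 23.08
position: [0.5278, -0.0082, 0.134]
ee_rot: [[-0.128, 0.992, -0.006], [0.992, 0.128, 0.001], [0.001, -0.006, -1.0]]
force: [0.7, -0.6, 0.5]
gripper_width: 0.0426
grasp_force: 0.0
```

```bash
python3 go.py -10 -100 106 107
```

```text
t 23.07 TCP machine [ -12.8 -100.6  134. ] yaw_m 107.0 w 0.0426 gf 0.0 F [ 0.7 -0.6  0.5] j6 -0.23
shift cm [-0.03  0.3   2.8 ] turn rad 0.001
```

Call:
send_rows:
  increments: [0,0.1,0.8,0,0.5,0,0,0.8,0,0.5,0,0,0,0,0.5]

```text
time: 23.45
position: [0.531, -0.0088, 0.1205]
ee_rot: [[-0.13, 0.991, -0.0], [0.991, 0.13, 0.0], [0.0, -0.0, -1.0]]
force: [0.3, 0.9, -0.3]
gripper_width: 0.0427
grasp_force: 0.0
```

Call:
send_rows:
  increments: [0,0,0.6,0,0.5,0,0,0.5,0,0.5,0,0,0,0,0.5]

```text
time: 23.82
position: [0.5305, -0.0087, 0.1089]
ee_rot: [[-0.13, 0.991, -0.001], [0.991, 0.13, 0.0], [0.0, -0.001, -1.0]]
force: [-0.1, -0.8, 0.2]
gripper_width: 0.0427
grasp_force: 0.0
```

```bash
python3 go.py -10 -100 106 107
```

```text
t 23.82 TCP machine [ -10.  -100.6  108.9] yaw_m 107.2 w 0.0427 gf 0.0 F [-0.1 -0.8  0.2] j6 -0.23
shift cm [0.06 0.02 0.29] turn rad 0.003
```

Call:
send_rows:
  increments: [0,0,0,0,0,0,0,0,0,0,0,0,0,0,0,0,0,0,0,0]
  grip_force: 25

```text
time: 24.32
position: [0.5333, -0.0088, 0.11]
ee_rot: [[-0.13, 0.991, 0.005], [0.991, 0.13, -0.0], [-0.001, 0.005, -1.0]]
force: [5.8, 0.9, -4.2]
gripper_width: 0.0135
grasp_force: 29.0
```

```bash
python3 go.py -10 -100 106 53.5; python3 -c "
from rig import bot; print(bot.read_state()['ft_torque'])"
```

```text
t 24.32 TCP machine [  -7.2 -100.2  110. ] yaw_m 107.2 w 0.0135 gf 29.0 F [ 5.8  0.9 -4.2] j6 -0.23
shift cm [ 0.1  -0.26  0.4 ] turn rad 0.937
[ 0.05635772 -0.69236765  0.0052932 ]
```

Call:
send_rows:
  increments: [0,-0.2,0,0,0,0,0,0,0.156,0,0,0,0,0.156,0,0,0,0,0.156,0,0,0,0,0.156,0,0,0,0,0.156,0,0,0,0,0.156,0,0,0,0,0,0]

```text
time: 25.32
position: [0.532, -0.0083, 0.11]
ee_rot: [[0.722, 0.692, 0.007], [0.692, -0.722, 0.001], [0.006, 0.004, -1.0]]
force: [6.2, 2.0, -5.0]
gripper_width: 0.0131
grasp_force: 28.8
```

```bash
python3 go.py -10 -100 106 53.5; python3 -c "
from rig import bot; print(bot.read_state()['ft_torque'])"
```

```text
t 25.32 TCP machine [ -8.6 -99.9 110. ] yaw_m 53.4 w 0.0131 gf 28.8 F [ 6.2  2.  -5. ] j6 0.71
shift cm [-0.09 -0.11  0.4 ] turn rad -0.001
[ 0.420236   -0.98668975 -0.03550741]
```

Now I'll release, rise, move aside to the right and check the pointer.

Call:
send_rows:
  increments: [0,0,0,0,0.5,0,0,0,0,0.5,0,0,0,0,0.5,0,0,-3,0,0.5,0,0,-5,0,0.5,0,0,-5,0,0.5,-4,2.9,0,0,0.5,-4,2.9,0,0,0,-4,2.9,0,0,0,0,0,0,0,0]

```text
time: 26.58
position: [0.502, -0.1578, 0.2396]
ee_rot: [[0.724, 0.69, -0.0], [0.69, -0.724, -0.001], [-0.001, 0.0, -1.0]]
force: [-0.6, 0.5, -0.6]
gripper_width: -0.0001
grasp_force: 0.0
```

```bash
python3 go.py -115 -148 220 0; python3 - <<'E'
from h import *
import cv2
q=json.load(open('q.json')); a=vision.get_image("top"); cv2.imwrite('pics/t11.png',a); S,H=6,60
def rect(z):
    c=np.array([(-H,-H),(-H,H),(H,H),(H,-H)],float)
    src=np.float32([proj("top",m2w(q,(-10+u,-100+v,z))) for u,v in c]); dst=np.float32([((H-v)*S,(H-u)*S) for u,v in c])
    return cv2.warpPerspective(a,cv2.getPerspectiveTransform(src,dst),(720,720),flags=2)
# white index line on the bar's top (z 142): bright, inside r<34 of axis
r=rect(142); g=cv2.cvtColor(r,6).astype(int); yy,xx=np.mgrid[:720,:720]; X=(360-yy)/S; Y=(360-xx)/S; R=np.hypot(X,Y)
m=(g>90)&(R<27); n,l,st,ce=cv2.connectedComponentsWithStats(m.astype(np.uint8))
for i in range(1,n):
    if st[i,4]>60:
        k=l==i; p=np.c_[X[k],Y[k]]; ev,V=np.linalg.eigh(np.cov(p.T)); v=V[:,1]; v=v*np.sign(v@p.mean(0)); print('line',st[i,4],p.mean(0),np.degrees(np.arctan2(v[1],v[0])),'mean dir',np.degrees(np.arctan2(*p.mean(0)[::-1])),ev)
# dark radial extent at z 125: mean darkness around r=32..34 vs angle
r=rect(125); g=cv2.cvtColor(r,6).astype(int)
for a0 in range(30,82,3): 
    t=np.radians(a0); print(a0,[int(g[int(360-S*rr*np.cos(t)),int(360-S*rr*np.sin(t))]) for rr in(30,31,32,33,34,35,36)])
E
```

```text
t 26.57 TCP machine [ -13.  -252.4  239.6] yaw_m 53.3 w -0.0001 gf 0.0 F [-0.6  0.5 -0.6] j6 0.42
shift cm [  2.27 -14.41   1.95] turn rad 0.93
line 5653 [18.98894392 -9.15272127] 63.41130707885935 mean dir -25.734189867986416 [ 19.56693982 195.72557977]
line 2267 [11.4253051  15.79120718] 51.78992615277178 mean dir 54.11338834364937 [ 1.50554728 20.8767567 ]
30 [191, 214, 225, 224, 215, 208, 205]
33 [184, 203, 216, 218, 202, 185, 177]
36 [167, 196, 209, 210, 196, 175, 157]
39 [154, 185, 203, 208, 210, 206, 199]
42 [134, 157, 170, 188, 206, 230, 238]
45 [121, 125, 123, 134, 159, 188, 214]
48 [119, 114, 103, 98, 112, 138, 159]
51 [109, 93, 90, 95, 101, 115, 131]
54 [70, 74, 83, 101, 124, 139, 161]
57 [47, 67, 95, 119, 153, 186, 207]
60 [70, 110, 127, 141, 160, 189, 204]
63 [123, 158, 179, 182, 178, 163, 155]
66 [149, 182, 208, 218, 204, 176, 164]
69 [148, 186, 218, 224, 217, 209, 201]
72 [145, 184, 210, 222, 227, 226, 221]
75 [131, 174, 200, 221, 225, 223, 220]
78 [122, 152, 188, 208, 212, 206, 195]
81 [107, 147, 187, 205, 212, 207, 189]
```

```bash
python3 - <<'E'
from h import *
import cv2
from scipy.ndimage import map_coordinates
q=json.load(open('q.json')); ims={"top":cv2.imread('pics/t11.png'),"scene":vision.get_image("scene")}; cv2.imwrite('pics/s11.png',ims["scene"])
def samp(n,pts,z,ch):
    uv=np.array([proj(n,m2w(q,(-10+x,-100+y,z))) for x,y in pts]); return map_coordinates(ch,[uv[:,1],uv[:,0]],order=1)
for n,im in ims.items():
    g=cv2.cvtColor(im,6).astype(float); sat=cv2.cvtColor(im,cv2.COLOR_BGR2HSV)[...,1].astype(float)
    t0=np.radians(53.4); d=np.array([np.cos(t0),np.sin(t0)]); e=np.array([-d[1],d[0]]); L=np.arange(-7,7.1,.25)
    rs=np.arange(13,25,1.); off=[]
    for r in rs:
        v=samp(n,[r*d+l*e for l in L],142,g); w=np.clip(v-np.percentile(v,60),0,None); off.append((w*L).sum()/w.sum())
    s,b=np.polyfit(rs,off,1); print(n,'line angle',53.4+np.degrees(np.arctan(s)),'offset at axis',b,np.round(off,1))
    for r in(31.5,33,34.5):
        A=np.arange(30,78,.5); v=samp(n,[(r*np.cos(np.radians(x)),r*np.sin(np.radians(x))) for x in A],125,g); w=np.clip(np.median(v)-v,0,None)**1; print(' tip',r,(w*A).sum()/w.sum(),v.min())
    for r in(40,43,46):
        A=np.arange(30,78,.5); v=samp(n,[(r*np.cos(np.radians(x)),r*np.sin(np.radians(x))) for x in A],106,sat); w=np.clip(v-60,0,None); print(' flag',r,(w*A).sum()/max(w.sum(),1),v.max())
E
```

```text
top line angle 53.238725994571496 offset at axis 0.3493022076683277 [0.1 0.2 0.4 0.5 0.4 0.3 0.4 0.4 0.2 0.2 0.3 0.2]
 tip 31.5 53.199239389891424 77.41025755423303
 tip 33 52.38754675854711 97.40198188074248
 tip 34.5 52.74938821278358 113.3603862151842
 flag 40 54.0366220621641 101.11390901544928
 flag 43 53.912779320623194 151.72494179993402
 flag 46 53.51388514301937 144.1022107868795
scene line angle 14.080261428795922 offset at axis 16.19226548354734 [ 5.5  5.5  5.3  4.7  4.3 -1.8 -2.7 -2.3 -2.  -1.7 -1.3 -0.9]
 tip 31.5 43.10845115111955 45.01336247671718
 tip 33 38.79761732952741 45.00157674015755
 tip 34.5 39.60404832240197 44.94961280345481
 flag 40 0.0 10.825316066617084
 flag 43 0.0 10.942544332340049
 flag 46 0.0 10.679114487963254
```

Pointer is at 53.2° and the flag at 53.8°, so the knob is set. Now for the thumb pad.

Call:
send_rows:
  increments: [0,0,0,0.186,0,0,0,0,0.186,0,0,0,0,0.186,0,0,0,0,0.186,0,0,0,0,0.186,0,-3.4,-3.5,0,0,0,-3.4,-3.5,0,0,0,-3.4,-3.4,0,0,0,0,0,3.5,0,0,0,0,3,0,0,0,0,0,0,0]

```text
time: 28.05
position: [0.4166, -0.0338, 0.1723]
ee_rot: [[0.987, -0.161, -0.006], [-0.161, -0.987, 0.002], [-0.006, -0.001, -1.0]]
force: [0.5, 0.5, 0.9]
gripper_width: 0.0001
grasp_force: 0.0
```

```bash
python3 go.py -115 -148 152 0
```

```text
t 28.05 TCP machine [-118.  -144.5  172.3] yaw_m 0.4 w 0.0001 gf 0.0 F [0.5 0.5 0.9] j6 1.55
shift cm [0.31 0.36 2.03] turn rad 0.007
```

Call:
send_rows:
  increments: [0.2,0.2,0.8,0,0,0,0,0.7,0,0,0,0,0.5,0,0,0,0,0,0,0]

```text
time: 28.55
position: [0.4207, -0.038, 0.1542]
ee_rot: [[0.987, -0.164, -0.001], [-0.164, -0.987, 0.0], [-0.001, -0.0, -1.0]]
force: [0.5, -0.2, 0.4]
gripper_width: -0.0004
grasp_force: 0.0
```

Call:
send_rows:
  increments: [0,0,0.4,0,0,0,0,0.4,0,0,0,0,0,0,0]

```text
time: 28.92
position: [0.4214, -0.0386, 0.147]
ee_rot: [[0.987, -0.163, 0.001], [-0.163, -0.987, -0.001], [0.001, 0.001, -1.0]]
force: [-0.4, -1.8, 1.9]
gripper_width: 0.0
grasp_force: 1.3
```

Call:
send_rows:
  increments: [0,0,0.4,0,0,0,0,0.4,0,0,0,0,0.3,0,0,0,0,0,0,0]

```text
time: 29.42
position: [0.4214, -0.0384, 0.1355]
ee_rot: [[0.987, -0.163, 0.001], [-0.163, -0.987, -0.001], [0.001, 0.001, -1.0]]
force: [0.2, -4.2, 3.8]
gripper_width: -0.0
grasp_force: 2.3
```

```bash
python3 go.py -115 -148 134 0; python3 - <<'E'
from h import *
for t in("guard",): print(t,[(np.round(d['bbox'],1).tolist(),round(d['p'],2)) for d in (vision.get_image("scene") is not None and vision.cut_out("scene",t))])
E
```

```text
t 29.43 TCP machine [-112.6 -148.2  135.5] yaw_m 0.3 w -0.0 gf 2.3 F [ 0.2 -4.2  3.8] j6 1.54
shift cm [-0.24 -0.02  0.15] turn rad 0.005
guard [([305.9, 241.6, 39.4, 29.2], 0.7)]
```

Call:
send_rows:
  increments: [0,0,0.2,0,0,0,0,0.2,0,0,0,0,0,0,0,0,0,0,0,0,0,0,0,0,0,0,0,0,0,0]

```text
time: 30.28
position: [0.4215, -0.038, 0.1321]
ee_rot: [[0.987, -0.163, 0.001], [-0.163, -0.987, -0.0], [0.001, -0.0, -1.0]]
force: [0.1, -3.4, 7.1]
gripper_width: -0.0
grasp_force: 4.1
```

```bash
python3 go.py -115 -148 134 0; python3 - <<'E'
from h import *
vision.get_image("scene"); vision.get_image("top")
for n in("scene","top"): print([(np.round(d['bbox'],1).tolist(),round(d['p'],2)) for d in vision.cut_out(n,"guard")])
E
```

```text
t 30.27 TCP machine [-112.5 -147.8  132.1] yaw_m 0.3 w -0.0 gf 4.1 F [ 0.1 -3.4  7.1] j6 1.54
shift cm [-0.25  0.02 -0.19] turn rad 0.005
[([307.9, 267.8, 44.7, 51.8], 0.96)]
[([360.9, 255.3, 70.6, 45.2], 0.59)]
```

The guard is shut again. I'll retract, then verify.

Call:
send_rows:
  increments: [0,0,-2,0,0,0,0,-4,0,0,0,0,-5,0,0,0,5,-1,0,0,0,5,0,0,0,0,5,0,0,0,0,0,0,0,0,0,0,0,0,0]

```text
time: 31.48
position: [0.3957, -0.1843, 0.2502]
ee_rot: [[0.986, -0.164, -0.002], [-0.164, -0.986, 0.004], [-0.002, -0.003, -1.0]]
force: [-0.3, 0.3, 0.2]
gripper_width: -0.0
grasp_force: 0.0
```

```bash
python3 - <<'E'
from h import *
import cv2
q=json.load(open('q.json')); a=vision.get_image("top"); b=vision.get_image("scene"); cv2.imwrite('pics/t12.png',a)
for n in("scene","top"):
  for t in("guard","prop","stone_a","pt_clearq_01","pt_speck_01","caliper","notebook","tape_roll"): print(n,t,[np.round(d['bbox']).tolist() for d in vision.cut_out(n,t)][:2])
from scipy.ndimage import map_coordinates
g=cv2.cvtColor(a,6).astype(float); t0=np.radians(53.4); d=np.array([np.cos(t0),np.sin(t0)]); e=np.array([-d[1],d[0]]); L=np.arange(-7,7.1,.25); rs=np.arange(13,25,1.); off=[]
for r in rs:
    uv=np.array([proj("top",m2w(q,(*(np.array([-10,-100])+r*d+l*e),142))) for l in L]); v=map_coordinates(g,[uv[:,1],uv[:,0]],order=1); w=np.clip(v-np.percentile(v,60),0,None); off.append((w*L).sum()/w.sum())
s,_=np.polyfit(rs,off,1); print('pointer',53.4+np.degrees(np.arctan(s)),np.round(off,1)); print(bot.read_state()['time'],bot.read_state()['position'],bot.read_state()['force'])
E
```

```text
scene guard [[312.0, 268.0, 37.0, 53.0], [232.0, 268.0, 52.0, 23.0]]
scene prop [[277.0, 280.0, 6.0, 8.0]]
scene stone_a [[358.0, 314.0, 13.0, 38.0], [370.0, 310.0, 13.0, 28.0]]
scene pt_clearq_01 [[400.0, 328.0, 19.0, 42.0]]
scene pt_speck_01 [[382.0, 342.0, 18.0, 29.0]]
scene caliper [[233.0, 268.0, 55.0, 22.0], [400.0, 328.0, 16.0, 39.0]]
scene notebook [[289.0, 357.0, 62.0, 44.0], [400.0, 327.0, 15.0, 37.0]]
scene tape_roll [[220.0, 234.0, 27.0, 27.0], [314.0, 269.0, 38.0, 52.0]]
top guard [[362.0, 257.0, 71.0, 50.0]]
top prop [[353.0, 286.0, 49.0, 24.0]]
top stone_a [[419.0, 236.0, 14.0, 18.0]]
top pt_clearq_01 [[451.0, 210.0, 25.0, 22.0]]
top pt_speck_01 [[455.0, 227.0, 22.0, 20.0]]
top caliper [[279.0, 316.0, 24.0, 61.0]]
top notebook [[415.0, 308.0, 42.0, 50.0]]
top tape_roll [[226.0, 308.0, 41.0, 41.0]]
pointer 52.899696052959634 [0.2 0.1 0.3 0.4 0.3 0.  0.3 0.4 0.1 0.  0.2 0.2]
32.375 [ 0.39635145 -0.18596711  0.25147585] [ 0.31168982 -0.23123308 -0.09781088]
```

All good: the guard is shut, the pointer is on the flag, and the loose things are unmoved.

```bash
python3 -c "
from rig import bot; print(bot.job_done())"
```

```text
the job is handed in; nothing more can be done
None
```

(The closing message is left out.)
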